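Scrape the plancha and open the degreaser

ROBOT

A 6-joint arm with a two-finger parallel gripper is mounted at the origin on the work surface. World frame = base frame: x ahead of the robot, y to its left, z up, the work surface at z = 0. Lengths are in m, angles in rad, forces in N, time in s.
With the tool pointing down it reaches from about 0.35 to 0.875 m from the base axis. Payload 15.5 kg.
Tool frame: the origin (TCP) lies on the centre line of the jaws, within the pads' length; the fingertips stand 11 mm ahead of it and the grasp point (between the pads) lies 8 mm behind it; z points along the fingers, y is the line along which they close (so a half turn about z gives the same grasp; the last joint's range is limited). The gripper opens to 85 mm and grips with 20 to 120 N. Pads are 22 mm wide; open, the fingers measure 114 mm over their backs; the gripper's body (76 mm by 85 mm) begins 54 mm behind the grasp point. The pads swing forward as they close: fully open they stand 13 mm farther back than shut.
Start: joints at [-1.276, 0.494, 1.345, -0, 1.302, -0.096], TCP at [0.238, -0.578, 0.242] pointing down, gripper open.
Joint ranges: [-2.91, 2.91], [-0.82, 2.16], [0.22, 2.67], [-1.22, 4.37], [0.12, 2.79], [-3.08, 3.08]. Speed limits (rad/s): [1.89, 1.89, 2.57, 3.01, 3.01, 3.01].

INTERFACE

Orientations are given as a unit quaternion [w, x, y, z].
In Python, from rig import * gives the robot as it stands. The module is installed in compiled form; this text tells all that it offers.
- The arm moves only by the tool drive_tool, never from a script. Its argument "deltas" is a list of rows, each a list of 6 numbers: the shift along the tool's x, y, z normalised to -1 to 1, where 1 is 300 mm, then the turn, a rotation vector about the tool's x, y, z normalised to -1 to 1, where 1 is pi/2 rad. In form: [[dx, dy, dz, rx, ry, rz], ...]. A call has 1 to 5 rows; each row is the pose to reach, as a shift and turn from the pose commanded when the call began, along the tool's axes at that moment; what a row does not reach only later rows make up. A row lasts 1/8 s, in which the tool goes at most 62.5 mm and 10.7 degrees, less where a joint would pass 70% of its speed; a pose out of reach is approached as far as the arm can. A call with a number of a shift or a turn outside -1 to 1 is refused whole. A call with a gripper value outside its range is refused whole. "hand" is the opening, from -1 (shut) to 1 (fully open), so that 0 is half open, set as the call begins (left out, the last holds). The fingers move at their own pace and stop on an object; "grip_force" is the grip in N (left out, the last holds). Time passes only in rows, so rows that repeat a pose let the fingers close. It gives the time, the measured TCP pose, the force, the opening and the grip force at its end, in the units of the state.
- observe(): the state, without advancing time (a new reading comes with each control period).
- read_camera(name): name is "scene" or "side" or "wrist"; returns the picture (480x640x3 uint8, blue, green, red); there is no depth.
- camera_params(name): a dict with "fx", "fy", "cx", "cy" (pixels), "R" (3x3) and "t" (3): a world point X has camera coordinates R X + t. Camera axes: x right, y down, z forward; pixel columns grow to the right and rows downward; lengths in m; the calibration is good to about 2 mm. A picture is of the moment at which its call begins: read the wrist's pose just before it. camera_params takes no time and is no camera call; for the wrist camera it gives the pose at the moment of the call.
- hand_in(): hands the job in; it is judged then, once.
The state is a dict: "time": time; "joints": joint angles; "joint_velocities": joint speeds; "joint_efforts": joint torques, N m; "tool_pos": TCP position; "orientation": TCP orientation; "ft_force": force on the tool from outside, world axes, zero at the start; "ft_torque": the same for the moment, N m; "opening": opening from 0.0 (shut) to 1.0 (fully open); "grip_force": force on a finger pad.
Only numpy, scipy, OpenCV 4.12 (cv2) and the standard library are available. Lean on these libraries where they do the work, as an engineer would, in place of code of your own. Each camera call takes 0.05 s, during which the arm holds its last target. There are 200 camera calls.

TASK

Get the plancha ready for degreasing: with the scraper, draw the three loose burnt chips off the steel plate into the grease trough along its front without touching them by hand, then stand the scraper back on the worktop and let go of it. Then open the degreaser jug (white, oblong, grey ribbed safety cap): push the cap down, turn it anticlockwise while it is pushed down, lift it off and finish still holding the cap a few centimetres above the jug's mouth. Leave the jug standing upright where it is and do not disturb the other things on the worktop.

Things in the scene. Friction and masses are not known exactly. Their poses are not given: they have to be found in the camera images.
- plancha: tabletop steel griddle, heavy, fixed; 300 mm deep (its x) x 280 wide (its y). Origin: centre of its footprint on the worktop; its x points away from the trough, z up. Flat plate 65 mm above the worktop over x = -94 to +146, y = +-136 mm. Guards at back and sides are 4 mm thick, tops at 87 mm; none at the front. Knob and handles stand out 30 mm at the sides, 20 to 50 mm high
- trough (a point): middle of the floor of the open grease trough along the plancha's front: x = -120, y = 0, z = 30 mm in the plancha's frame, same axes. Trough inside: x = -146 to -94, y = +-136 mm, floor 30 mm and plate 65 mm above the worktop; its front wall is 4 mm thick, top at 60 mm
- chip_a: charred crust chip, 28 x 22 x 9 mm, 11 g, loose, dark brown; origin: centre of its 28 x 22 underside, z up as it lies; it starts flat on the plancha's plate
- chip_b: charred crust chip, 28 x 22 x 9 mm, 11 g, loose, dark brown; origin: centre of its 28 x 22 underside, z up as it lies; it starts flat on the plancha's plate
- chip_c: charred crust chip, 28 x 22 x 9 mm, 11 g, loose, dark brown; origin: centre of its 28 x 22 underside, z up as it lies; it starts flat on the plancha's plate
- scraper: griddle scraper block, 0.26 kg, 72 mm tall, standing on its foot. Origin: centre of its underside, z up. Foot 38 mm deep (x = -19 to +19) x 120 wide (y), 24 tall, flat underside at z = 0; a straight steel blade 120 mm wide is its -x face. Above it an upright black grip, 24 mm thick (x = -10 to +14), 86 wide (y = +-43), from z = 20 to 72 mm
- scraper_grip (a point): middle of the scraper's grip: x = 2, y = 0, z = 56 mm in the scraper's frame, same axes; take it across its 24 mm thickness (along its x)
- jug: full white plastic jug of degreaser, loose, 0.7 to 1 kg. Origin: centre of its underside, z up. Body 66 mm (x) x 96 (y), 128 tall, then a sloping shoulder (radius 31 narrowing to 19 mm) to z = 156 and a neck of radius 15 mm to z = 176 mm with three lugs (radius 20). Friction on the worktop, helped by the push on the cap, keeps it from turning along
- jug_mouth (a point): centre of the jug's mouth, 176 mm above its underside, axes of the jug
- cap: grey ribbed push-and-turn cap, 52 mm over its ribs (50 mm wall), 28 mm tall, hollow, about 40 g, its wall of 16 equal flats, one facing along its x. Origin: centre of its open underside, z up. Shut, its x lies along the jug's x and its origin is on the jug's axis 162 mm above the jug's underside (cap top at 190 mm)
- cap_top (a point): centre of the cap's top. To free the sprung cap push it 3.5 to 5 mm down (11 to 14 N; hard stop at 5.5 mm) and, held down, turn it anticlockwise seen from above: clear between 45 and 80 degrees (aim at 62), then it can be let up and lifted straight off. Not pushed, it is blocked after a few degrees and the jug turns along; it does not turn clockwise
- bowl: red ceramic bowl, 190 mm diameter, 85 mm tall; bystander; origin: centre of its underside
- whisk: black balloon whisk, 285 mm long, lying; bystander; origin: under its ferrule, on the worktop
- sifter: aluminium flour sifter, 100 mm diameter, 95 mm tall, side handle with squeeze lever; bystander; origin: centre of its underside
- spoon: pale wooden spoon, 240 mm long, lying; bystander; origin: on its underside near its middle
- jar: glass jar with stainless screw lid, 90 mm diameter, 140 mm tall; bystander; origin: centre of its underside
- soap: clear pump bottle of washing-up liquid, 62 mm diameter, 202 mm tall; bystander; origin: centre of its underside
- mill: turned wooden pepper mill, 56 mm diameter, 168 mm tall; bystander; origin: centre of its underside
Not all that is in view belongs to the job. What is shaped like the scraper but blue is not meant.

How it is judged:
By the outcome, as a careful person would: the job done as asked, in the order asked, and still so for the second after the job is handed in, while the arm keeps its last pose, push and grip.
It also fails if it takes over 72 s, if anything falls off the work surface, if the arm or the gripper's body presses on something with over 40 N, if the wrist force passes 120 N, or if a joint passes its speed limit or range.

## Working session

There is one attempt and no reset: what is moved stays moved. The work goes in short steps, Python scripts to look and compute and a tool call to move; the robot and the scene stay as the last step left them, time stands still between calls to the robot, and variables do not carry over. Pictures are saved under pics/ and viewed, at most 13 in all, crops included, and the job is handed in when it is done.

Besides the shell and the picture viewer there is one more tool, called after "Emit:" in YAML: its name, and indented under it one key for each argument. drive_tool: Moves the arm, as the interface text tells. Its arguments: {"type":"object","properties":{"deltas":{"type":"array"},"hand":{"type":"number"},"grip_force":{"type":"number"}},"required":["deltas"]}

```bash
mkdir -p pics
python3 - <<'E'
from rig import *
import cv2,numpy as np
s=observe();print(s)
for n in("scene","side"):
    cv2.imwrite(f"pics/{n}0.png",read_camera(n)); p=camera_params(n)
    print(n,p['fx'],p['cx'],p['cy'],(-np.array(p['R']).T@p['t']).round(3))
E
```

```text
{'time': 0.0, 'joints': array([-1.27550333e+00,  4.94199726e-01,  1.34614559e+00, -1.15321363e-05,
        1.30251504e+00, -9.54814299e-02]), 'joint_velocities': array([-6.87995659e-04,  2.30202887e-04,  2.25040252e-05, -2.50143728e-03,
        3.24579157e-04,  5.69998175e-04]), 'joint_efforts': array([ 1.95346955e-03, -8.82142925e+01, -3.83860946e+01,  1.86995157e-04,
        1.01405286e-02, -4.94386211e-05]), 'tool_pos': array([ 0.23797053, -0.57753399,  0.24168507]), 'orientation': array([-6.30135321e-04,  9.80972073e-01,  1.94147857e-01, -6.87511446e-05]), 'ft_force': array([ 0.20898229,  0.71307557, -0.43245984]), 'ft_torque': array([ 0.00849446, -0.00706379,  0.02497101]), 'grip_force': 0.0, 'opening': 0.9974862761554757}
scene 439.55352928398986 320.8247219900693 234.9611142652357 [ 1.103 -0.163  1.039]
side 591.4169646590007 329.6151814045128 246.48476635089565 [ 0.419 -1.227  1.46 ]
```

View pics/scene0.png

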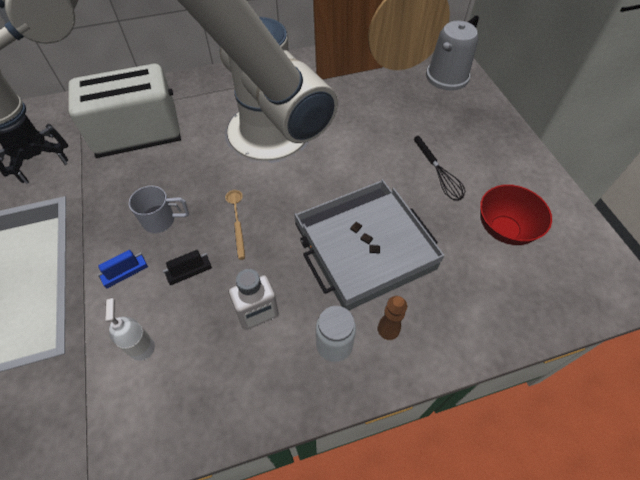

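View pics/side0.png

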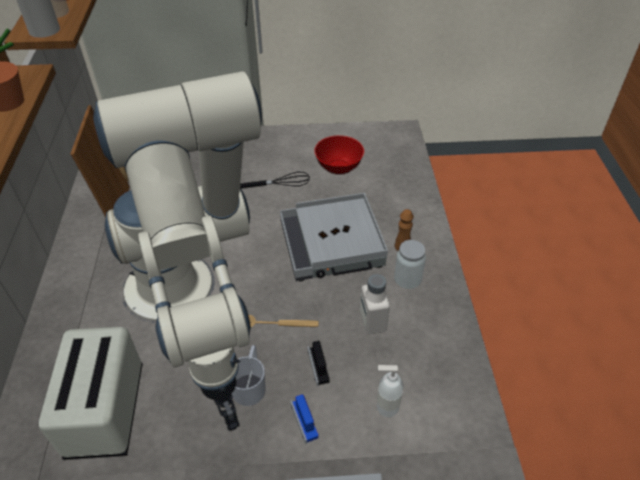

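The black scraper is at scene (187,267) and side (319,362). Look-alikes are the blue one at scene (122,268), which is excluded by description. For the jug (253,300), look-alikes are the glass jar (335,333) and the soap (130,335); the white one with the grey cap at (248,280) is the jug. The plancha trough is on the robot side, and the chips are at (356,228), (366,239) and (375,250).

```bash
cat > h.py <<'E'
from rig import *
import cv2,numpy as np
from scipy.spatial.transform import Rotation as Ro
def ray(n,uv,p=None):
    p=p or camera_params(n);R=np.array(p['R']);c=-R.T@np.array(p['t'])
    d=R.T@np.array([(uv[0]-p['cx'])/p['fx'],(uv[1]-p['cy'])/p['fy'],1]);return c,d/np.linalg.norm(d)
def plane(n,uv,z,p=None):
    c,d=ray(n,uv,p);return c+d*(z-c[2])/d[2]
def tri(a,ua,b,ub):
    A=np.zeros((3,3));y=np.zeros(3)
    for n,u in((a,ua),(b,ub)):
        c,d=ray(n,u);P=np.eye(3)-np.outer(d,d);A+=P;y+=P@c
    return np.linalg.solve(A,y)
def proj(n,X,p=None):
    p=p or camera_params(n);q=np.array(p['R'])@X+np.array(p['t']);return np.array([p['fx']*q[0]/q[2]+p['cx'],p['fy']*q[1]/q[2]+p['cy']])
def move(pos,yaw_tool_y=None,tilt=None):
    """deltas (normalised) from the present commanded (measured) pose to pos, tool down, tool y along yaw"""
    s=observe();w,x,y,z=s['orientation'];R=Ro.from_quat([x,y,z,w])
    d=R.inv().apply(np.array(pos)-s['tool_pos'])/0.3
    r=np.zeros(3)
    if yaw_tool_y is not None:
        best=None
        for k in(0,np.pi):
            a=yaw_tool_y+k;ty=np.array([np.cos(a),np.sin(a),0]);tz=np.array([0,0,-1.]);tx=np.cross(ty,tz)
            v=(R.inv()*Ro.from_matrix(np.c_[tx,ty,tz])).as_rotvec()
            if best is None or np.linalg.norm(v)<np.linalg.norm(best):best=v
        r=best/(np.pi/2)
    return np.r_[d,r].round(4)
E
python3 - <<'E'
from h import *
S=cv2.imread('pics/scene0.png');D=cv2.imread('pics/side0.png')
a=cv2.resize(S[170:335,155:455],None,fx=2.6,fy=2.6,interpolation=cv2.INTER_CUBIC)
cv2.imwrite('pics/c1.png',a)
b=cv2.resize(D[185:415,270:440],None,fx=2.6,fy=2.6,interpolation=cv2.INTER_CUBIC)
cv2.imwrite('pics/c2.png',b)
def blobs(I,x0,y0,x1,y1,th,amin):
    m=(I[y0:y1,x0:x1].max(2)<th).astype('uint8')
    n,l,st,c=cv2.connectedComponentsWithStats(m)
    for i in range(1,n):
        if st[i,4]>=amin:
            r=cv2.minAreaRect(np.argwhere(l==i)[:,::-1].astype('f')+[x0,y0] if 0 else (np.argwhere(l==i)[:,::-1]+[x0,y0]).astype('f'))
            print((c[i]+[x0,y0]).round(1),st[i,4],np.round(cv2.boxPoints(r)).tolist())
print('chips s');blobs(S,340,215,390,260,60,15)
print('chips d');blobs(D,312,222,356,242,60,8)
print('scr s');blobs(S,155,240,220,290,40,50)
print('scr d');blobs(D,300,335,335,390,40,50)
E
```

```text
chips s
[355.8 227.2] 67 [[350.0, 229.0], [356.0, 221.0], [361.0, 225.0], [356.0, 233.0]]
[366.3 238.3] 70 [[360.0, 239.0], [364.0, 233.0], [372.0, 238.0], [369.0, 244.0]]
[374.5 248.9] 71 [[370.0, 245.0], [379.0, 245.0], [379.0, 252.0], [370.0, 252.0]]
chips d
[345.6 228.6] 28 [[343.0, 226.0], [348.0, 226.0], [348.0, 231.0], [343.0, 231.0]]
[334.8 230.9] 27 [[331.0, 231.0], [336.0, 227.0], [339.0, 231.0], [333.0, 234.0]]
[322.5 234.5] 30 [[319.0, 234.0], [322.0, 231.0], [326.0, 235.0], [323.0, 238.0]]
scr s
[186.2 266.7] 883 [[162.0, 264.0], [203.0, 247.0], [211.0, 268.0], [170.0, 284.0]]
scr d
[319.4 362.8] 396 [[310.0, 343.0], [320.0, 341.0], [329.0, 382.0], [319.0, 384.0]]
```

View pics/c1.png

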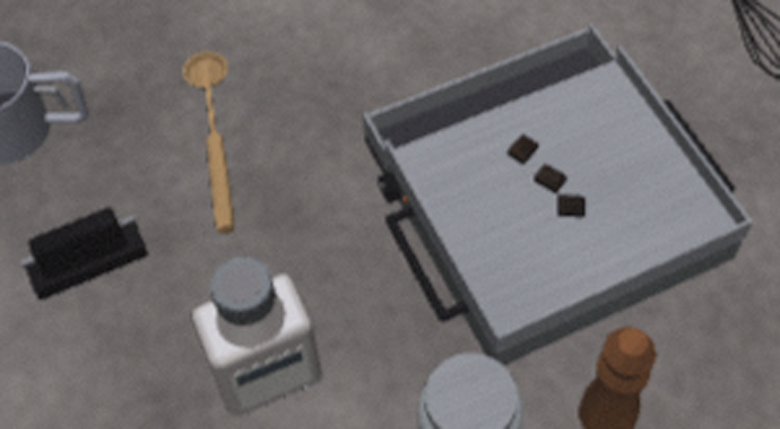

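View pics/c2.png

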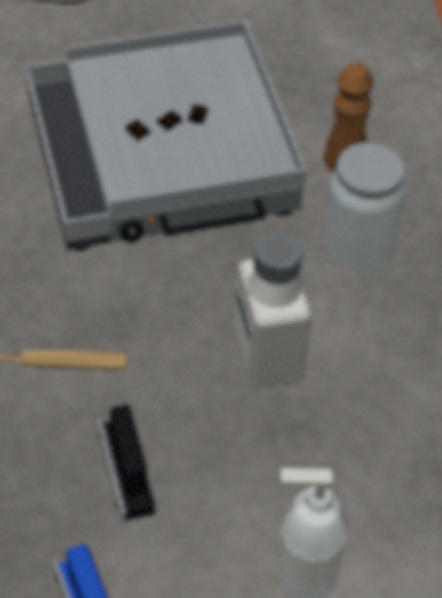

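The crops show the black scraper with its steel blade on the robot side, the trough on the robot side of the plancha, and the grey cap at about c1 (243,281) / c2 (278,247).

Run:
```python
from h import *
f=lambda u,v:(155+u/2.6,170+v/2.6)
g=lambda u,v:(270+u/2.6,185+v/2.6)
P=[plane('scene',f(*u),z) for u,z in(((365,116),.06),((592,30),.06),((748,225),.087),((500,352),.087))]
P2=[plane('side',g(*u),z) for u,z in(((68,240),.06),((30,68),.06),((246,24),.087),((303,172),.087))]
for A in(P,P2):
    A=np.array(A);print(A.round(4).tolist(),[np.linalg.norm(A[i,:2]-A[(i+1)%4,:2]).round(3) for i in range(4)],'c',A.mean(0).round(4))
print('chips')
for s,d in(((355.8,227.2),(322.5,234.5)),((366.3,238.3),(334.8,230.9)),((374.5,248.9),(345.6,228.6))):
    print(plane('scene',s,.07).round(4),tri('scene',s,'side',d).round(4))
print('cap',plane('scene',f(243,284),.19).round(4),plane('side',g(278,245),.19).round(4),tri('scene',f(243,284),'side',g(278,245)).round(4))
print('jug bottom edge',plane('scene',f(235,412),0),plane('scene',f(318,378),0))
print('jug side',plane('side',g(258,385),0),plane('side',g(306,376),0))
print('scr foot',plane('scene',f(40,297),0),plane('scene',f(146,253),0),'side',plane('side',g(127,518),0),plane('side',g(154,513),0))
print('scr grip tri',tri('scene',f(75,232),'side',g(127,455)), 'blade top',plane('scene',f(24,263),.024),plane('scene',f(131,217),.024))
p=camera_params('wrist');print((-np.array(p['R']).T@p['t']),np.array(p['R']),p['fx'])
```

```text
[[0.4062, -0.0159, 0.06], [0.3674, 0.2572, 0.06], [0.6604, 0.2983, 0.087], [0.7144, 0.0257, 0.087]] [np.float64(0.276), np.float64(0.296), np.float64(0.278), np.float64(0.311)] c [0.5371 0.1413 0.0735]
[[0.4058, -0.047, 0.06], [0.3653, 0.2521, 0.06], [0.6545, 0.2897, 0.087], [0.6938, 0.0189, 0.087]] [np.float64(0.302), np.float64(0.292), np.float64(0.274), np.float64(0.295)] c [0.5299 0.1284 0.0735]
chips
[0.5011 0.1253 0.07  ] [0.4981 0.1267 0.065 ]
[0.5424 0.1396 0.07  ] [0.5396 0.1411 0.0648]
[0.5793 0.1484 0.07  ] [0.5763 0.1501 0.0641]
cap [ 0.6348 -0.1788  0.19  ] [ 0.6319 -0.1786  0.19  ] [ 0.6329 -0.1782  0.1884]
jug bottom edge [ 0.66207651 -0.21864801  0.        ] [ 0.65205706 -0.13457316  0.        ]
jug side [ 0.61493889 -0.22703132  0.        ] [ 0.67141536 -0.21835739  0.        ]
scr foot [ 0.48339414 -0.38131351  0.        ] [ 0.46476114 -0.27047232  0.        ] side [ 0.45566233 -0.38743173  0.        ] [ 0.48481444 -0.38338591  0.        ]
scr grip tri [ 0.45431513 -0.33311339  0.04617685] blade top [ 0.45440662 -0.38706497  0.024     ] [ 0.432699   -0.27563273  0.024     ]
[ 0.30182159 -0.55247919  0.372556  ] [[ 0.38150153 -0.92436764 -0.00102388]
 [-0.88953819 -0.36742759  0.27151203]
 [-0.25135314 -0.10267148 -0.9624345 ]] 344.2400690769734
```

Run:
```python
from h import *
print(move([.461,-.328,.20],np.radians(10)))
```

```text
[ 1.0043e+00 -4.8600e-01  1.3980e-01 -5.0000e-04 -5.0000e-04 -8.6240e-01]
```

Emit:
drive_tool:
  deltas:
    - [1.0, -0.486, 0.14, 0, 0, -0.862]
    - [1.0, -0.486, 0.14, 0, 0, -0.862]
    - [1.0, -0.486, 0.14, 0, 0, -0.862]
    - [1.0, -0.486, 0.14, 0, 0, -0.862]
    - [1.0, -0.486, 0.14, 0, 0, -0.862]
  hand: 1

```text
time: 0.72
tool_pos: [0.4453, -0.3447, 0.2029]
orientation: [-0.0, 0.786, 0.619, -0.0]
ft_force: [1.3, 0.2, 0.4]
opening: 1.0
grip_force: 0.0
```

Run:
```python
from h import *
print(move([.461,-.328,.20],np.radians(10)))
```

```text
[ 6.630e-02  3.790e-02  9.600e-03 -1.000e-04 -1.000e-04 -2.617e-01]
```

Emit:
drive_tool:
  deltas:
    - [0.03, 0.02, 0.005, 0, 0, -0.26]
    - [0.03, 0.02, 0.005, 0, 0, -0.26]
    - [0.03, 0.02, 0.005, 0, 0, -0.26]
    - [0.03, 0.02, 0.005, 0, 0, -0.26]

```text
time: 1.23
tool_pos: [0.4521, -0.3392, 0.2017]
orientation: [-0.0, 0.648, 0.762, 0.0]
ft_force: [1.0, -0.6, -0.0]
opening: 1.002
grip_force: 0.0
```

Run:
```python
from h import *
s=observe();print(s['tool_pos'],s['joints'])
p=camera_params('wrist');I=read_camera('wrist');cv2.imwrite('pics/w1.png',I)
np.save('w1.npy',np.array([p],dtype=object),allow_pickle=True)
print(move([.461,-.328,.20],np.radians(10)),proj('wrist',np.array([.461,-.328,.072]),p))
```

```text
[ 0.45208123 -0.33918668  0.20165481] [-7.49328704e-01  4.53655680e-01  1.54603307e+00 -1.03831171e-06
  1.14214393e+00 -9.11439278e-01]
[ 0.0322  0.0355  0.0057 -0.     -0.0001 -0.008 ] [328.07962682 218.75731433]
```

View pics/w1.png

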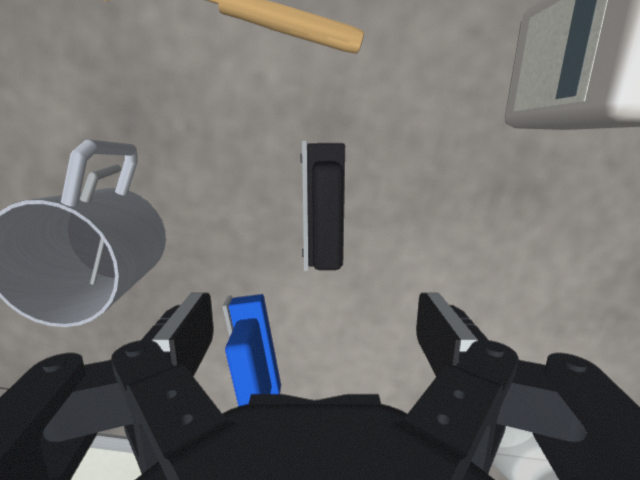

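The wrist view shows the black scraper with grip top about (314..342, 163..269) and its blade on the left (robot) side. The sifter is on the left and the blue decoy below.

Run:
```python
from h import *
p=np.load('w1.npy',allow_pickle=True)[0]
for n,uv,z in(('gripTL',(316,163),.072),('TR',(341,163),.072),('BR',(342,268),.072),('BL',(314,268),.072),('footTR',(345,144),.024),('blT',(304,142),.024),('blB',(305,270),.024)):
    print(n,plane('wrist',uv,z,p).round(4))
```

```text
gripTL [ 0.4449 -0.2878  0.072 ]
TR [ 0.4631 -0.2848  0.072 ]
BR [ 0.4791 -0.3662  0.072 ]
BL [ 0.4568 -0.3699  0.072 ]
footTR [ 0.4677 -0.2708  0.024 ]
blT [ 0.4325 -0.2749  0.024 ]
blB [ 0.4516 -0.3913  0.024 ]
```

Run:
```python
from h import *
print(move([.462,-.328,.049],np.radians(10)))
```

```text
[ 3.16e-02  3.88e-02  5.09e-01 -0.00e+00 -1.00e-04 -8.00e-03]
```

Emit:
drive_tool:
  deltas:
    - [0.032, 0.039, 0.15, 0, 0, -0.008]
    - [0.032, 0.039, 0.3, 0, 0, -0.008]
    - [0.032, 0.039, 0.43, 0, 0, -0.008]
    - [0.032, 0.039, 0.509, 0, 0, -0.008]
    - [0.032, 0.039, 0.509, 0, 0, -0.008]

```text
time: 1.9
tool_pos: [0.4613, -0.3272, 0.0477]
orientation: [-0.002, 0.642, 0.766, 0.0]
ft_force: [-0.0, -0.4, 0.5]
opening: 1.002
grip_force: 0.0
```

Emit:
drive_tool:
  deltas:
    - [0, 0, 0, 0, 0, 0]
    - [0, 0, 0, 0, 0, 0]
    - [0, 0, 0, 0, 0, 0]
    - [0, 0, 0, 0, 0, 0]
    - [0, 0, 0, 0, 0, 0]
  hand: -1
  grip_force: 60

```text
time: 2.52
tool_pos: [0.4624, -0.3278, 0.0496]
orientation: [0.0, 0.641, 0.767, -0.0]
ft_force: [-1.0, 1.1, 7.0]
opening: 0.274
grip_force: 63.8
```

Emit:
drive_tool:
  deltas:
    - [0, 0, -0.1, 0, 0, 0]
    - [0, 0, -0.3, 0, 0, 0]
    - [0, 0, -0.5, 0, 0, 0]
    - [0, 0, -0.7, 0, 0, 0]
    - [0, 0, -0.7, 0, 0, 0]

```text
time: 3.15
tool_pos: [0.4638, -0.3289, 0.2636]
orientation: [0.004, 0.641, 0.767, -0.0]
ft_force: [0.8, -0.0, -3.2]
opening: 0.275
grip_force: 62.5
```

Run:
```python
from h import *
print(observe()['joints'],move([.638,.12,.255],np.radians(8.1)))
```

```text
[-7.21923361e-01  3.89633663e-01  1.46475865e+00  3.92744486e-05
  1.27900109e+00 -9.00413243e-01] [1.3696 0.8371 0.0243 0.0033 0.004  0.0236]
```

Emit:
drive_tool:
  deltas:
    - [0.16, 0.1, 0.01, 0, 0, 0.005]
    - [0.33, 0.2, 0.01, 0, 0, 0.01]
    - [0.5, 0.3, 0.01, 0, 0, 0.02]
    - [0.67, 0.4, 0.01, 0, 0, 0.023]
    - [0.84, 0.51, 0.01, 0, 0, 0.023]

```text
time: 3.78
tool_pos: [0.5678, -0.0505, 0.2548]
orientation: [-0.001, 0.655, 0.756, -0.001]
ft_force: [0.6, -0.7, -2.6]
opening: 0.273
grip_force: 62.3
```

Run:
```python
from h import *
print(move([.638,.12,.255],np.radians(8.1)))
```

```text
[ 5.295e-01  3.122e-01 -1.100e-03 -1.200e-03 -4.000e-04  4.000e-04]
```

Emit:
drive_tool:
  deltas:
    - [0.17, 0.1, 0, 0, 0, 0]
    - [0.34, 0.2, 0, 0, 0, 0]
    - [0.5, 0.29, 0, 0, 0, 0]
    - [0.51, 0.3, 0, 0, 0, 0]
    - [0.51, 0.3, 0, 0, 0, 0]

```text
time: 4.4
tool_pos: [0.6349, 0.1117, 0.2547]
orientation: [-0.001, 0.655, 0.756, -0.001]
ft_force: [-0.5, -0.8, -2.5]
opening: 0.273
grip_force: 62.2
```

Run:
```python
from h import *
s=observe();print(s['tool_pos'],s['orientation'])
p=camera_params('wrist');I=read_camera('wrist');cv2.imwrite('pics/w2.png',I)
np.save('w2.npy',np.array([p],dtype=object),allow_pickle=True)
```

```text
[0.6348538  0.11171199 0.25466562] [-6.48595064e-04  6.54781679e-01  7.55817299e-01 -8.61760050e-04]
```

View pics/w2.png

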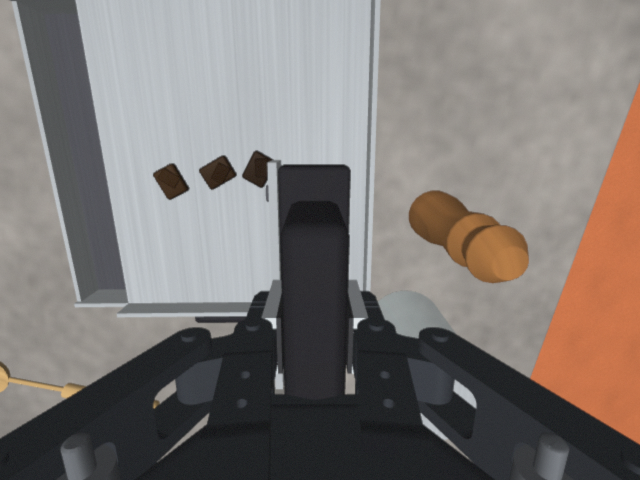

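The wrist view shows the chips at (171,181), (217,172) and (258,169), the plate's front lip from (78,0) to (127,300), and the back guard top at about x=372. The mill and jar lie outside the path.

Run:
```python
from h import *
p=np.load('w2.npy',allow_pickle=True)[0]
for n,uv,z in(('lip1',(78,0),.065),('lip2',(125,285),.065),('fw1',(15,0),.06),('fw2',(76,303),.06),('bg1',(380,0),.087),('bg2',(372,270),.087),('sg1',(120,316),.087),('sg2',(238,308),.087),('a',(171,181),.068),('b',(217,172),.068),('c',(258,169),.068)):
    print(n,plane('wrist',uv,z,p).round(4))
```

```text
lip1 [0.4197 0.2598 0.065 ]
lip2 [0.4561 0.0128 0.065 ]
fw1 [0.3651 0.2536 0.06  ]
fw2 [ 0.4029 -0.0176  0.06  ]
bg1 [0.6592 0.2867 0.087 ]
bg2 [0.6941 0.0723 0.087 ]
sg1 [ 0.4627 -0.0091  0.087 ]
sg2 [0.5746 0.0157 0.087 ]
a [0.4999 0.1246 0.068 ]
b [0.5411 0.1388 0.068 ]
c [0.5778 0.1468 0.068 ]
```

Run:
```python
from h import *
print(move([.638,.152,.13],np.radians(8.3)))
```

```text
[ 1.339e-01  3.070e-02  4.167e-01 -1.200e-03  1.000e-04 -1.800e-03]
```

Emit:
drive_tool:
  deltas:
    - [0.134, 0.031, 0, 0, 0, 0]
    - [0.134, 0.031, 0.12, 0, 0, 0]
    - [0.134, 0.031, 0.28, 0, 0, 0]
    - [0.134, 0.031, 0.41, 0, 0, 0]
    - [0.134, 0.031, 0.417, 0, 0, 0]

```text
time: 5.08
tool_pos: [0.637, 0.1512, 0.1284]
orientation: [-0.002, 0.656, 0.755, -0.002]
ft_force: [-0.6, -1.0, -1.5]
opening: 0.274
grip_force: 62.0
```

Emit:
drive_tool:
  deltas:
    - [0, 0, 0.03, 0, 0, 0]
    - [0, 0, 0.044, 0, 0, 0]
    - [0, 0, 0.05, 0, 0, 0]
    - [0, 0, 0.05, 0, 0, 0]

```text
time: 5.58
tool_pos: [0.6391, 0.1529, 0.1164]
orientation: [0.0, 0.655, 0.756, 0.0]
ft_force: [-0.5, -0.5, -3.1]
opening: 0.273
grip_force: 62.1
```

Emit:
drive_tool:
  deltas:
    - [0, 0, 0.004, 0, 0, 0]
    - [0, 0, 0.007, 0, 0, 0]
    - [0, 0, 0.007, 0, 0, 0]

```text
time: 5.95
tool_pos: [0.6391, 0.1529, 0.1147]
orientation: [0.0, 0.655, 0.756, 0.0]
ft_force: [-3.6, 0.2, 7.6]
opening: 0.271
grip_force: 63.5
```

Emit:
drive_tool:
  deltas:
    - [0, -0.04, 0, 0, 0, 0]
    - [0, -0.09, 0, 0, 0, 0]
    - [0, -0.14, 0, 0, 0, 0]
    - [0, -0.19, 0, 0, 0, 0]
    - [0, -0.24, 0, 0, 0, 0]

```text
time: 6.58
tool_pos: [0.5678, 0.1426, 0.1146]
orientation: [0.001, 0.655, 0.756, 0.001]
ft_force: [2.9, -0.6, 4.2]
opening: 0.269
grip_force: 63.4
```

Emit:
drive_tool:
  deltas:
    - [0, -0.04, 0, 0, 0, 0]
    - [0, -0.08, 0, 0, 0, 0]
    - [0, -0.12, 0, 0, 0, 0]
    - [0, -0.16, 0, 0, 0, 0]
    - [0, -0.2, 0, 0, 0, 0]

```text
time: 7.2
tool_pos: [0.5087, 0.1342, 0.1145]
orientation: [0.001, 0.655, 0.756, 0.001]
ft_force: [3.7, 0.6, 5.7]
opening: 0.273
grip_force: 63.4
```

Run:
```python
from h import *
s=observe();c=np.array([.532,.1426]);u=np.array([.9895,.144])
g=(s['tool_pos'][:2]-c);print('blade x',g@u-.021,'y',g@[-.144,.9895],s['tool_pos'],s['ft_force'])
```

```text
blade x -0.045244339260902315 y -0.004964049120638414 [0.50872147 0.1341956  0.1145498 ] [3.73075794 0.59752548 5.66033091]
```

Emit:
drive_tool:
  deltas:
    - [0, -0.04, 0, 0, 0, 0]
    - [0, -0.08, 0, 0, 0, 0]
    - [0, -0.12, 0, 0, 0, 0]
    - [0, -0.16, 0, 0, 0, 0]
    - [0, -0.19, 0, 0, 0, 0]

```text
time: 7.82
tool_pos: [0.4523, 0.1261, 0.1146]
orientation: [0.001, 0.655, 0.756, 0.001]
ft_force: [4.3, -0.8, 6.8]
opening: 0.271
grip_force: 63.6
```

Run:
```python
from h import *
s=observe();c=np.array([.532,.1426]);u=np.array([.9895,.144])
g=(s['tool_pos'][:2]-c);print('blade x',g@u-.021,'y',g@[-.144,.9895],s['tool_pos'],s['ft_force'])
a=read_camera('scene')[170:290,290:450];b=read_camera('side')[180:300,260:400]
cv2.imwrite('pics/v3.png',np.hstack([cv2.resize(a,(520,390),interpolation=2),cv2.resize(b,(280,390*280*0//1+240),interpolation=2) if 0 else cv2.resize(b[:, :],(280,390),interpolation=2)]))
```

```text
blade x -0.10220340425975792 y -0.004855118984558363 [0.45233612 0.12610003 0.1145559 ] [ 4.3111417  -0.79850251  6.78864013]
```

View pics/v3.png

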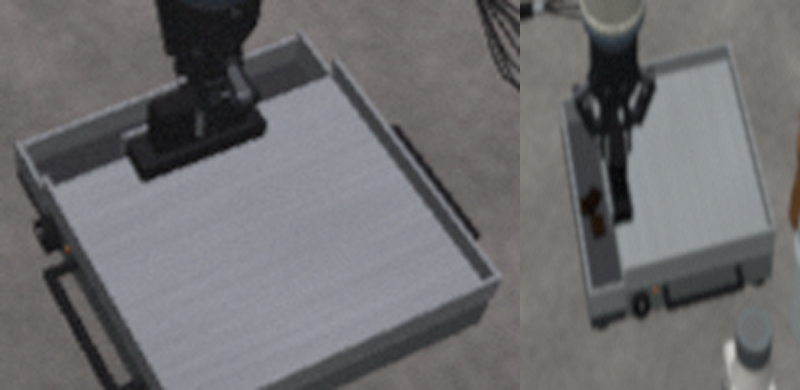

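All chips appear off the plate; the trough shows chips at about v3 (592,200)–(597,222). I'll lift and check the count.

Emit:
drive_tool:
  deltas:
    - [0, 0, -0.05, 0, 0, 0]
    - [0, 0, -0.2, 0, 0, 0]
    - [0, 0, -0.35, 0, 0, 0]
    - [-0.1, 0, -0.48, 0, 0, 0]
    - [-0.28, 0, -0.48, 0, 0, 0]

```text
time: 8.55
tool_pos: [0.4643, 0.0429, 0.2603]
orientation: [0.002, 0.654, 0.756, 0.002]
ft_force: [1.0, -0.3, -3.7]
opening: 0.27
grip_force: 62.5
```

Run:
```python
from h import *
p=camera_params('wrist');I=read_camera('wrist');np.save('w3.npy',np.array([p],dtype=object),allow_pickle=True)
u=np.array([.9895,.144]);v=np.array([-.144,.9895]);c=np.array([.532,.1426])
print([proj('wrist',np.r_[c+x*u+y*v,.06],p).round() for x in(-.15,-.05) for y in(-.14,.14)])
b=read_camera('side')[180:300,260:400]
cv2.imwrite('pics/v4.png',np.hstack([cv2.resize(I,(520,390)),cv2.resize(b,(280,390),interpolation=2)]))
print(move([.4,-.1,.25],np.radians(9)),move([.462,-.328,.25],np.radians(10)))
```

```text
[array([246., 262.]), array([227., -70.]), array([344., 262.]), array([353., -69.])]
[-0.4302 -0.275   0.0278  0.0005  0.0009 -0.0112] [-1.2116e+00 -1.7600e-01  2.8900e-02  5.0000e-04  9.0000e-04 -2.2400e-02]
```

View pics/v4.png

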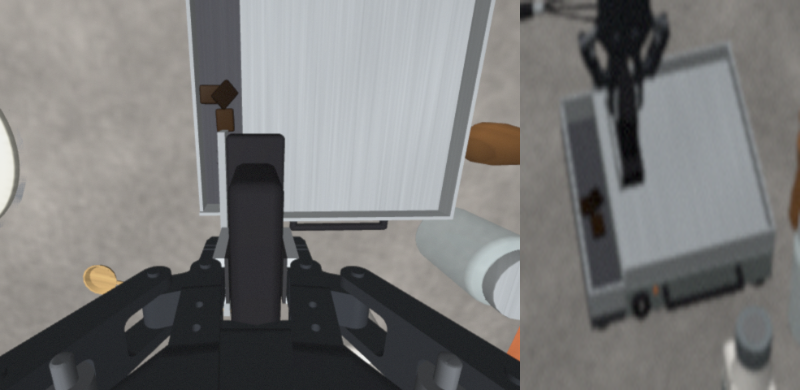

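All three chips lie in the trough at v4 (208,95), (225,93) and (225,120). Returning the scraper to its old spot.

Emit:
drive_tool:
  deltas:
    - [-0.15, -0.02, 0.02, 0, 0, 0]
    - [-0.33, -0.05, 0.02, 0, 0, -0.01]
    - [-0.52, -0.075, 0.02, 0, 0, -0.02]
    - [-0.71, -0.1, 0.02, 0, 0, -0.02]
    - [-0.9, -0.13, 0.02, 0, 0, -0.02]

```text
time: 9.28
tool_pos: [0.4625, -0.231, 0.2514]
orientation: [-0.001, 0.643, 0.766, 0.0]
ft_force: [1.4, -0.2, -2.8]
opening: 0.275
grip_force: 62.3
```

Run:
```python
from h import *
print(move([.462,-.328,.06],np.radians(10)))
```

```text
[-3.188e-01 -5.720e-02  6.376e-01 -5.000e-04 -7.000e-04 -5.000e-04]
```

Emit:
drive_tool:
  deltas:
    - [-0.16, -0.03, 0, 0, 0, 0]
    - [-0.3, -0.055, 0.1, 0, 0, 0]
    - [-0.3, -0.055, 0.3, 0, 0, 0]
    - [-0.3, -0.055, 0.48, 0, 0, 0]
    - [-0.3, -0.055, 0.61, 0, 0, 0]

```text
time: 9.9
tool_pos: [0.4614, -0.32, 0.0662]
orientation: [-0.002, 0.643, 0.766, 0.0]
ft_force: [-0.1, -1.5, -2.3]
opening: 0.267
grip_force: 62.3
```

Emit:
drive_tool:
  deltas:
    - [0, 0, 0.02, 0, 0, 0]
    - [0, 0, 0.04, 0, 0, 0]
    - [0, 0, 0.045, 0, 0, 0]
    - [0, 0, 0.045, 0, 0, 0]

```text
time: 10.4
tool_pos: [0.4632, -0.3217, 0.0564]
orientation: [0.001, 0.643, 0.766, 0.0]
ft_force: [-0.4, -0.0, -1.4]
opening: 0.274
grip_force: 62.1
```

Emit:
drive_tool:
  deltas:
    - [0, 0, 0.01, 0, 0, 0]
    - [0, 0, 0.018, 0, 0, 0]
    - [0, 0, 0.023, 0, 0, 0]
    - [0, 0, 0.023, 0, 0, 0]

```text
time: 10.9
tool_pos: [0.4628, -0.3215, 0.0496]
orientation: [0.0, 0.643, 0.766, -0.0]
ft_force: [-5.4, 4.3, 23.8]
opening: 0.275
grip_force: 65.7
```

Emit:
drive_tool:
  deltas:
    - [0, 0, -0.002, 0, 0, 0]
    - [0, 0, -0.002, 0, 0, 0]
    - [0, 0, -0.002, 0, 0, 0]
    - [0, 0, -0.002, 0, 0, 0]
    - [0, 0, -0.002, 0, 0, 0]
  hand: 1

```text
time: 11.52
tool_pos: [0.4628, -0.3214, 0.049]
orientation: [-0.0, 0.643, 0.766, -0.0]
ft_force: [0.3, -0.5, 1.4]
opening: 1.002
grip_force: 0.0
```

Emit:
drive_tool:
  deltas:
    - [0, 0, -0.1, 0, 0, 0]
    - [0, 0, -0.25, 0, 0, 0]
    - [0, 0, -0.45, 0, 0, 0]
    - [0, 0, -0.62, 0, 0, 0]
    - [0, 0, -0.8, 0, 0, 0]

```text
time: 12.15
tool_pos: [0.4625, -0.3212, 0.2908]
orientation: [-0.0, 0.643, 0.766, -0.0]
ft_force: [-0.2, -1.3, -1.2]
opening: 1.004
grip_force: 0.0
```

Run:
```python
from h import *
print(observe()['joints'],move([.633,-.179,.29],np.radians(-20)),move([.633,-.179,.29],np.radians(10)))
```

```text
[-7.13021762e-01  3.61329700e-01  1.43181667e+00 -8.97568103e-06
  1.34854617e+00 -8.86769069e-01] [ 3.684e-01  6.418e-01  2.600e-03 -1.000e-04 -0.000e+00  3.328e-01] [ 3.684e-01  6.418e-01  2.600e-03 -0.000e+00 -0.000e+00 -5.000e-04]
```

Emit:
drive_tool:
  deltas:
    - [0.1, 0.16, 0, 0, 0, 0]
    - [0.19, 0.33, 0, 0, 0, 0.01]
    - [0.28, 0.49, 0, 0, 0, 0.02]
    - [0.368, 0.642, 0, 0, 0, 0.02]
    - [0.368, 0.642, 0, 0, 0, 0.02]

```text
time: 12.78
tool_pos: [0.6354, -0.1767, 0.2883]
orientation: [-0.0, 0.654, 0.757, 0.0]
ft_force: [0.0, -0.7, -1.1]
opening: 0.997
grip_force: 0.0
```

Run:
```python
from h import *
p=camera_params('wrist');I=read_camera('wrist');cv2.imwrite('pics/w4.png',I)
np.save('w4.npy',np.array([p],dtype=object),allow_pickle=True)
print(observe()['tool_pos'],proj('wrist',np.array([.633,-.179,.19]),p))
```

```text
[ 0.6340883  -0.17809419  0.28842395] [310.43114406 244.86986003]
```

View pics/w4.png

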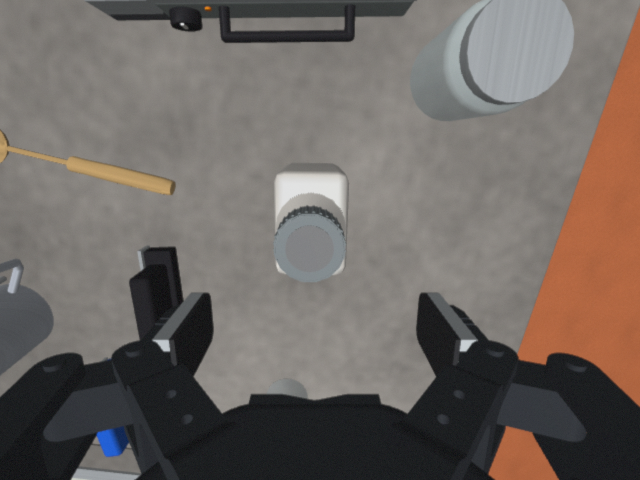

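The wrist view shows the cap top centred at about (310,247) with radius 36, and the jug body square to the image (same yaw as the tool).

Run:
```python
from h import *
p=np.load('w4.npy',allow_pickle=True)[0];I=cv2.imread('pics/w4.png')
for uv in((274,247),(346,247),(310,247),(310,282)):print(plane('wrist',uv,.19,p).round(4))
e=lambda uv:plane('wrist',uv,.12,p)
a=e((275,178));b=e((276,265));c=e((348,178));d=e((347,265));print('body',a,b,c,d)
for q,r in((b,a),(d,c)):v=r-q;print('yaw',np.degrees(np.arctan2(-v[0],v[1])))
t=plane('wrist',(310,247),.19,p)
print('to', move([t[0],t[1],.174],np.radians(8.3)))
```

```text
[ 0.6081 -0.1842  0.19  ]
[ 0.6578 -0.1769  0.19  ]
[ 0.6329 -0.1806  0.19  ]
[ 0.6367 -0.2066  0.19  ]
body [ 0.59657209 -0.14511888  0.12      ] [ 0.60665716 -0.22408937  0.12      ] [ 0.65874447 -0.13595153  0.12      ] [ 0.67154002 -0.21453708  0.12      ]
yaw 7.277665296776769
yaw 9.24793145002437
to [-7.800e-03 -4.800e-03  3.814e-01 -4.000e-04 -2.000e-04 -1.000e-04]
```

Emit:
drive_tool:
  deltas:
    - [-0.008, -0.005, 0.1, 0, 0, 0]
    - [-0.008, -0.005, 0.22, 0, 0, 0]
    - [-0.008, -0.005, 0.32, 0, 0, 0]
    - [-0.008, -0.005, 0.381, 0, 0, 0]
    - [-0.008, -0.005, 0.381, 0, 0, 0]

```text
time: 13.45
tool_pos: [0.6308, -0.1825, 0.1736]
orientation: [-0.001, 0.655, 0.755, -0.001]
ft_force: [-0.6, 0.8, 0.7]
opening: 0.999
grip_force: 0.0
```

Emit:
drive_tool:
  deltas:
    - [0, 0, 0, 0, 0, 0]
    - [0, 0, 0, 0, 0, 0]
    - [0, 0, 0, 0, 0, 0]
    - [0, 0, 0, 0, 0, 0]
  hand: -1
  grip_force: 60

```text
time: 13.95
tool_pos: [0.6326, -0.1823, 0.1758]
orientation: [0.001, 0.655, 0.756, 0.0]
ft_force: [-0.8, -0.9, 6.0]
opening: 0.57
grip_force: 62.0
```

Emit:
drive_tool:
  deltas:
    - [0, 0, 0.005, 0, 0, 0]
    - [0, 0, 0.01, 0, 0, 0]
    - [0, 0, 0.01, 0, 0, 0]
    - [0, 0, 0.01, 0, 0, 0]

```text
time: 14.45
tool_pos: [0.6327, -0.1823, 0.1731]
orientation: [0.001, 0.655, 0.756, 0.0]
ft_force: [-2.6, -1.0, 9.8]
opening: 0.57
grip_force: 62.5
```

Emit:
drive_tool:
  deltas:
    - [0, 0, 0.003, 0, 0, 0]
    - [0, 0, 0.005, 0, 0, 0]
    - [0, 0, 0.005, 0, 0, 0]
    - [0, 0, 0.005, 0, 0, 0]

```text
time: 14.95
tool_pos: [0.6327, -0.1823, 0.1718]
orientation: [0.001, 0.655, 0.756, 0.0]
ft_force: [-4.0, -0.3, 11.7]
opening: 0.573
grip_force: 62.8
```

Emit:
drive_tool:
  deltas:
    - [0, 0, 0.0013, 0, 0, -0.04]
    - [0, 0, 0.0013, 0, 0, -0.11]
    - [0, 0, 0.0013, 0, 0, -0.18]
    - [0, 0, 0.0013, 0, 0, -0.25]
    - [0, 0, 0.0013, 0, 0, -0.25]

```text
time: 15.58
tool_pos: [0.6334, -0.1823, 0.1717]
orientation: [0.002, 0.494, 0.869, 0.0]
ft_force: [0.1, 0.6, 12.2]
opening: 0.569
grip_force: 62.9
```

Emit:
drive_tool:
  deltas:
    - [0, 0, 0.0005, 0, 0, -0.08]
    - [0, 0, 0.0005, 0, 0, -0.16]
    - [0, 0, 0.0005, 0, 0, -0.24]
    - [0, 0, 0.0005, 0, 0, -0.32]
    - [0, 0, 0.0005, 0, 0, -0.38]

```text
time: 16.2
tool_pos: [0.6334, -0.1823, 0.1716]
orientation: [0.002, 0.216, 0.976, -0.0]
ft_force: [0.4, 0.6, 13.3]
opening: 0.571
grip_force: 62.9
```

Emit:
drive_tool:
  deltas:
    - [0, 0, 0, 0, 0, -0.03]
    - [0, 0, 0, 0, 0, -0.06]
    - [0, 0, 0, 0, 0, -0.06]

```text
time: 16.58
tool_pos: [0.6335, -0.1823, 0.1716]
orientation: [0.002, 0.171, 0.985, -0.0]
ft_force: [0.6, 0.5, 14.3]
opening: 0.567
grip_force: 62.9
```

Run:
```python
from h import *
s=observe();print(s['tool_pos'],s['ft_force'],s['ft_torque'],s['joints'][5])
o=s['orientation'];print(np.degrees(2*np.arctan2(o[2],o[1]))-98.2)
a=read_camera('scene')[255:335,215:295];b=read_camera('side')[265:345,340:420]
S=cv2.imread('pics/scene0.png')[255:335,215:295];D=cv2.imread('pics/side0.png')[265:345,340:420]
cv2.imwrite('pics/v5.png',cv2.resize(np.vstack([np.hstack([S,D]),np.hstack([a,b])]),(600,600),interpolation=2))
```

```text
[ 0.6334551  -0.18227361  0.17157076] [ 0.62565134  0.51903112 14.27371135] [ 0.11853311 -0.00651078  0.06854746] -1.5980062561759427
62.10955222755733
```

View pics/v5.png

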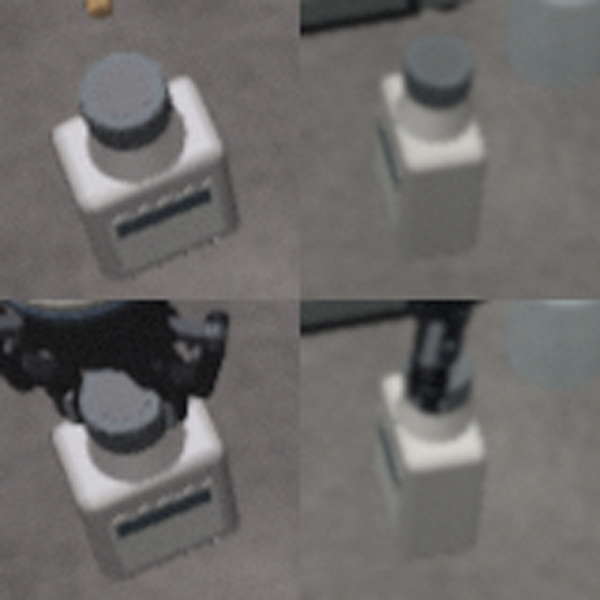

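The jug has not moved (same body outline in both views) and the cap turned 62°. Letting up and lifting.

Emit:
drive_tool:
  deltas:
    - [0, 0, -0.008, 0, 0, 0]
    - [0, 0, -0.016, 0, 0, 0]
    - [0, 0, -0.025, 0, 0, 0]
    - [0, 0, -0.035, 0, 0, 0]
    - [0, 0, -0.035, 0, 0, 0]

```text
time: 17.3
tool_pos: [0.6324, -0.1819, 0.1804]
orientation: [0.0, 0.171, 0.985, 0.0]
ft_force: [1.7, -0.6, 0.8]
opening: 0.567
grip_force: 61.9
```

Emit:
drive_tool:
  deltas:
    - [0, 0, -0.03, 0, 0, 0]
    - [0, 0, -0.07, 0, 0, 0]
    - [0, 0, -0.11, 0, 0, 0]
    - [0, 0, -0.15, 0, 0, 0]
    - [0, 0, -0.165, 0, 0, 0]

```text
time: 17.92
tool_pos: [0.6326, -0.1821, 0.2309]
orientation: [0.001, 0.171, 0.985, -0.0]
ft_force: [-0.1, 0.1, -0.3]
opening: 0.571
grip_force: 61.9
```

Emit:
drive_tool:
  deltas:
    - [0, 0, 0, 0, 0, 0]
    - [0, 0, 0, 0, 0, 0]

```text
time: 18.18
tool_pos: [0.632, -0.1819, 0.2292]
orientation: [-0.0, 0.171, 0.985, 0.0]
ft_force: [-0.4, -0.5, -0.6]
opening: 0.574
grip_force: 61.9
```

Run:
```python
from h import *
s=observe();print(s['tool_pos'],s['ft_force'],s['opening'])
a=read_camera('scene')[220:340,85:295];b=read_camera('side')[175:405,270:430]
cv2.imwrite('pics/v6.png',np.hstack([cv2.resize(a,(500,286),interpolation=2),cv2.resize(b,(199,286),interpolation=2)]))
```

```text
[ 0.63203505 -0.18187221  0.22922211] [-0.38637136 -0.54286363 -0.58678383] 0.5742590930576956
```

View pics/v6.png

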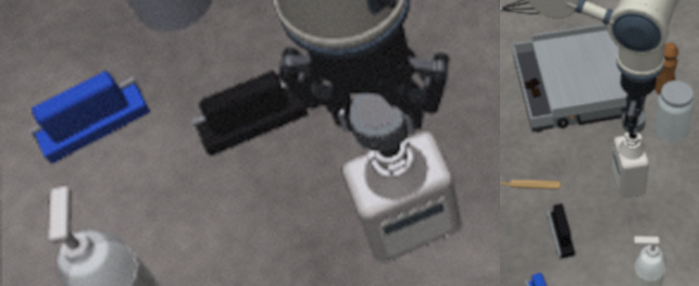

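The jug is open and upright at v6 (385,155) with the cap held above it. The scraper is standing at (250,110), and the chips are in the trough.

```bash
python3 -c "
from rig import *
print(hand_in())"
```

```text
the job is handed in; nothing more can be done
None
```

The job is handed in: the three chips are in the trough, the scraper is standing on the worktop and released, and the jug is open and upright with the cap held about 4 cm above its mouth. The robot's clock read about 18 s of the 72 s allowed.

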